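Index the next notched bar under the microscope and capture it

TASK

The notched bar now under the microscope has been recorded; bring the next one under it and take its picture. Press the sprung indexing plunger on the turntable's arm down, push the table counter-clockwise (seen from above) by its post exactly one hole on, and let the plunger spring fully home in that hole; only then press the capture button right down and let it up again. Work by pressing and pushing alone: pick nothing up, leave the bars lying in their nests, and do not disturb the microscope or the things lying about.

Things in the scene. Friction and masses are not known exactly. Their poses are not given: they have to be found in the camera images.
- index_fixture: The indexing unit, fixed (place and yaw differ between runs): round painted base 288 mm across under a steel index plate (top 44 mm above the worktop). Origin on the table's axis at worktop height, z up, x towards the microscope's column (180 mm out). The plate has a ring slot at 116 mm radius, widened to a 15 mm hole every 45 deg (eight holes).
- turntable (a joint): Angle of the table, rad, about the vertical axis through the origin of index_fixture: 0 at the start, growing counter-clockwise from above; next hole at 0.785. Dark steel disc 188 mm across, top 62 mm high, with eight nests and one arm (top 62 mm high, out to 139 mm). Friction 0.25 N m: stays where left. With the plunger home it has about 0.015 rad of play either way.
- plunger (a joint): Press depth, m: 0 = up, home in a hole; 0.012 = fully down. Sprung up: about 3.5 N starts it, 7.5 N holds it down. Beyond about 0.0065 its 13 mm collar is below the index plate and the table turns. Let go between holes, it rides under the plate (about 0.006) and the table can still be pushed; at a hole it springs up (taper 2 mm) and stops the table.
- plunger_cap (a point): Centre of the flat top of the plunger's round black cap, 33 mm across, 98 mm above the worktop when home, 86 mm fully pressed; 116 mm from the table's axis. Site x points radially outward, y along the rim counter-clockwise, z up. At the start it is on the robot's side, 112.5 deg counter-clockwise from the fixture's x axis.
- push_post (a point): Top centre of the upright steel push post on the same arm: 16 mm in diameter, from 62 to 128 mm above the worktop. It stands 36 mm from the plunger's axis along the rim on the counter-clockwise side (28 mm from the cap's centre to the post's near face), so one fingertip can press the cap and push the post at once.
- view_point (a point): The point the microscope looks at, on the fixture's +x side, 58 mm from the table's axis, 72 mm above the worktop (top of a bar). The barrel, 41 mm across, hangs above it from 120 to 262 mm above the worktop; the column rises to 298 mm.
- capture_top (a point): Centre of the top face of the capture button, a round grey button 36 mm across in the middle of the pad, 33 mm above the worktop when up.
- capture_button (a joint): How far the capture button is pressed, m: 0 up, 0.006 fully down; sprung, about 1.5 N starts it and 5 N holds it down.
- capture_pad: The capture pad, a flat grey box 76 x 104 x 22 mm, fixed to the worktop to the right of the indexing unit (place and yaw differ between runs); origin at the centre of its underside.
- bar_0: Steel impact bar 10 x 10 x 55 mm with a V notch across the middle of its top; origin at the centre of its underside (62 mm above the worktop), x along the bar. Lies loose in the nest under the microscope at the start. Side rails 6 mm high hold it with about 1 mm of play, and it has 1.5 mm of play at each end.
- bar_1: The next bar, the same as bar_0, in the nest 45 deg clockwise of it: the one to bring under the microscope.
- bar_2: Same kind of bar, in the nest 90 deg clockwise from bar_0.
- bar_3: Same kind of bar, in the nest 135 deg clockwise from bar_0.
- bar_4: Same kind of bar, in the nest 180 deg from bar_0.
- bar_5: Same kind of bar, in the nest 45 deg counter-clockwise from bar_0.
- weight_500g: Check weight 38 mm across, 62 mm high, with a knob, loose on the worktop, not part of the job; origin at the centre of its underside.
- weight_200g: Check weight 28 mm across, 46 mm high, loose on the worktop, not part of the job; origin at the centre of its underside.
- weight_100g: Check weight 22 mm across, 37 mm high, loose on the worktop, not part of the job; origin at the centre of its underside.
- tweezers: Steel tweezers 122 mm long, 9 mm high, loose on the worktop, not part of the job; origin at the centre of its underside.
- dust_brush: Flat dusting brush 186 mm long, 13 mm high, loose on the worktop, not part of the job; origin at the centre of its underside.
- micrometer: Outside micrometer 148 mm long, 17 mm high, loose on the worktop, not part of the job; origin at the centre of its underside.
- microscope: The microscope with its column, fixed to the indexing unit; not to be touched. Origin as index_fixture.

How it is judged:
On the way, in this order (a step that is already met when the one before it is completed fails the run):
1. the plunger is pressed clear of its hole (more than 7 mm) while the table is still at the first hole (value of joint plunger above 0.007 m and value of joint turntable below 0.06 rad), for 0.05 s.
2. the table stands at the next hole, 45 deg on (within 0.03 rad), with the plunger up and home (less than 2 mm pressed) (value of joint turntable between 0.755398 and 0.815398 rad and value of joint plunger below 0.002 m), for 0.2 s.
3. the capture button is pressed down (more than 4 mm) with the table still there and the plunger home (all of step 2 and value of joint capture_button above 0.004 m), for 0.05 s.
At the end, for the whole second after the job is handed in: The table rests 45 deg counter-clockwise of its start (within 0.03 rad) with the plunger home (less than 2 mm pressed), bar_1 lies at rest under the microscope (its middle within 5 mm), all six bars lie flat in their nests (height within 3.5 mm), and the capture button is up again (all of step 2 and value of joint capture_button below 0.0015 m and horizontal distance between bar_1 and view_point below 0.005 m and linear speed of bar_1 below 0.02 m/s and height (world z) of bar_0 between 0.0585 and 0.0655 m and height (world z) of bar_1 between 0.0585 and 0.0655 m and height (world z) of bar_2 between 0.0585 and 0.0655 m and height (world z) of bar_3 between 0.0585 and 0.0655 m and height (world z) of bar_4 between 0.0585 and 0.0655 m and height (world z) of bar_5 between 0.0585 and 0.0655 m); the robot touches nothing.
It fails at once if the capture button is pressed before the table is at the next hole with the plunger home (value of joint capture_button above 0.004 m and not (value of joint turntable between 0.755398 and 0.815398 rad and value of joint plunger below 0.002 m)).
It fails at once if the table is turned well past the next hole or well backwards (value of joint turntable above 1.1 rad or value of joint turntable below -0.15 rad).
It fails at once if a bar is lifted or thrown out of its nest (not (height (world z) of bar_0 between 0.0585 and 0.0655 m and height (world z) of bar_1 between 0.0585 and 0.0655 m and height (world z) of bar_2 between 0.0585 and 0.0655 m and height (world z) of bar_3 between 0.0585 and 0.0655 m and height (world z) of bar_4 between 0.0585 and 0.0655 m and height (world z) of bar_5 between 0.0585 and 0.0655 m)).
It fails at once if the microscope is pushed (over 3 N) (contact force between any of the arm, the fingers and microscope above 3 N).
It fails at once if a thing lying about is lifted or moved more than 20 mm (distance of any of weight_500g, weight_200g, weight_100g, tweezers, dust_brush, micrometer from where it was at the start of the episode above 0.02 m).
It also fails if it takes over 42 s, if anything falls off the work surface, if the arm or the gripper's body presses on something with over 40 N, if the wrist force passes 120 N, or if a joint passes its speed limit or range.

ROBOT

A 6-joint arm with a two-finger parallel gripper is mounted at the origin on a cart in front of the work surface, level with it; the furniture and walls round the work are solid. World frame = base frame: x ahead of the robot, y to its left, z up, the work surface at z = 0. Lengths are in m, angles in rad, forces in N, time in s.
With the tool pointing down it reaches from about 0.3 to 0.825 m from the base axis. Payload 5.4 kg.
Tool frame: the origin (TCP) lies at the very end of the fingers, on their centre line; the grasp point (between the pads) lies 19 mm behind it; z points along the fingers, x is the direction in which the jaws open and shut, and the axes are right-handed (so a half turn about z gives the same grasp; the last joint's range is limited). The gripper opens to 92 mm and grips with 3 to 60 N. Pads are 20 mm wide; open, the fingers measure 128 mm over their backs; the gripper's body (75 mm by 189 mm) begins 69 mm behind the grasp point.
Start: joints at [1.038, 0.158, 1.597, -0, 1.386, -0.21], TCP at [0.182, 0.545, 0.215] pointing down, gripper open.
Joint ranges: [-2.91, 2.91], [-0.94, 2.29], [0.18, 2.7], [-1.29, 4.43], [0.17, 2.64], [-3, 3]. Speed limits (rad/s): [2.57, 2.57, 3.14, 3.14, 3.14, 3.14].

INTERFACE

Orientations are given as a rotation vector (axis times angle).
In Python, from station import monitor, eyes, finish_job gives the robot as it stands.
- The arm moves only by the shell command python3 -m pendant 'ROWS'. ROWS is JSON, a list of rows, each a list of 7 numbers: the closure in counts, from 0 (fully open) to 255 (shut), then the shift along the world's x, y, z normalised to -1 to 1, where 1 is 300 mm, then the turn, a rotation vector about the world's x, y, z normalised to -1 to 1, where 1 is 45 degrees. In form: [[jaw, dx, dy, dz, rx, ry, rz], ...]. A call has 1 to 12 rows; each row shifts and turns the commanded pose from where the row before left it; what a row does not reach is not made up. A row lasts 1/8 s, in which the tool goes at most 62.5 mm and 10.7 degrees, less where a joint would pass 70% of its speed; a pose out of reach is approached as far as the arm can. A call with a number of a shift or a turn outside -1 to 1 is refused whole. A call with a gripper value outside its range is refused whole. The fingers move at their own pace and stop on an object; the grip force is fixed at half the most. Time passes only in rows, so rows that do not move let the fingers close. It gives the time, the measured TCP pose, the force and the opening at its end, in the units of the state.
- monitor.get_state(): the state, without advancing time (a new reading comes with each control period).
- eyes.read_camera(name): name is "scene" or "top" or "wrist"; returns a dict with "color" (420x560x3 uint8, red, green, blue), "fx", "fy", "cx", "cy" (pixels), "eye" and "orientation" of the camera in the world; the wrist camera has in their place "tool_from_camera" (4x4, takes a point from camera to tool coordinates, whose origin is the TCP and whose axes are the tool frame's). Camera axes: x right, y down, z forward; pixel columns grow to the right and rows downward; lengths in m; the calibration is good to about 2 mm. A picture is of the moment at which its call begins: read the wrist's pose just before it. There is no depth.
- finish_job(): hands the job in, once; it reports no verdict.
The state is a dict: "time": time; "joint_pos": joint angles; "qvel": joint speeds; "joint_efforts": joint torques, N m; "ee_pos": TCP position; "tcp_rot": TCP orientation; "contact_force": force on the tool from outside, world axes, zero at the start; "moment": the same for the moment, N m; "width": finger opening in m.
Only numpy, scipy, OpenCV 4.12 (cv2) and the standard library are available. Lean on these libraries where they do the work, as an engineer would, in place of code of your own. Each camera call takes 0.05 s, during which the arm holds its last target. There are 200 camera calls.

## Working session

There is one attempt and no reset: what is moved stays moved. The work goes in short steps, Python scripts to look and compute and a shell command to move; the robot and the scene stay as the last step left them, time stands still between calls to the robot, and variables do not carry over. Pictures are saved under pics/ and viewed, about 8 in all and at most 12, crops included, and the job is handed in when it is done.

```bash
mkdir -p pics; ls; python3 - <<'E'
from station import monitor, eyes
import cv2
s=monitor.get_state();print({k:s[k] for k in('time','ee_pos','tcp_rot','width','contact_force')})
for n in('scene','top'):
    c=eyes.read_camera(n);cv2.imwrite(f'pics/{n}0.png',c['color'][:,:,::-1])
    print(n,{k:v for k,v in c.items() if k!='color'})
E
```

```text
pics
{'time': 0.0, 'ee_pos': array([0.18208849, 0.54476042, 0.21364085]), 'tcp_rot': array([ 2.5489098 ,  1.83521172, -0.00262023]), 'width': 0.09207605235348623, 'contact_force': array([ 0.17088257,  0.30472674, -0.48817575])}
scene {'fx': 435.61894198150804, 'fy': 435.61894198150804, 'cx': 278.2833477218195, 'cy': 214.89422171252258, 'eye': array([0.13063455, 0.62403959, 1.08199042]), 'orientation': array([-0.73181124,  2.70463492, -0.94688494])}
top {'fx': 423.5011736782683, 'fy': 423.5011736782683, 'cx': 283.39924926548025, 'cy': 209.77087401840194, 'eye': array([ 0.37274258, -0.05311992,  1.24379082]), 'orientation': array([-2.16364632,  2.11092859, -0.15395393])}
```

View pics/top0.png

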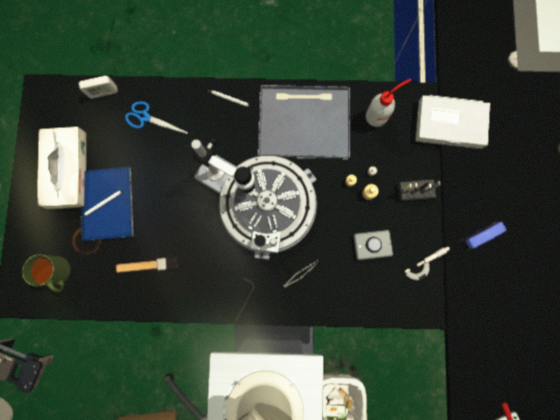

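View pics/scene0.png

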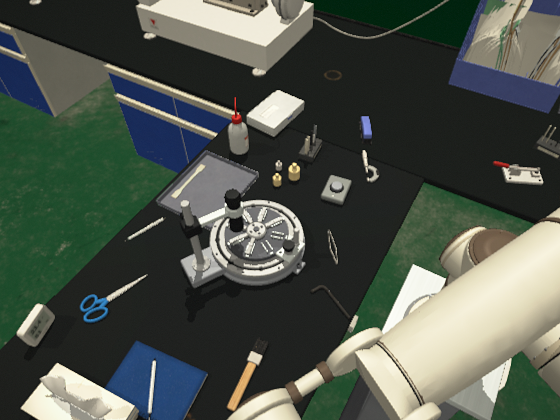

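The top picture shows the indexing unit at (268,203), with the column at upper left, the arm and cap at about (262,240), and the capture pad at (374,245). I'll zoom in on those next.

```bash
cat >h.py <<'E'
import numpy as np,cv2
from scipy.spatial.transform import Rotation as R
from station import monitor,eyes
def px2w(c,u,v,z,eye=None,Rm=None):
    eye=c['eye'] if eye is None else eye; Rm=R.from_rotvec(c['orientation']).as_matrix() if Rm is None else Rm
    d=Rm@np.array([(u-c['cx'])/c['fx'],(v-c['cy'])/c['fy'],1]); return eye+d*(z-eye[2])/d[2]
def w2px(c,p,eye=None,Rm=None):
    eye=c['eye'] if eye is None else eye; Rm=R.from_rotvec(c['orientation']).as_matrix() if Rm is None else Rm
    q=Rm.T@(np.array(p)-eye); return np.array([c['fx']*q[0]/q[2]+c['cx'],c['fy']*q[1]/q[2]+c['cy']])
E
python3 - <<'E'
from h import *
c=eyes.read_camera('top')
im=c['color'][:,:,::-1]
a=cv2.resize(im[145:270,185:325],None,fx=4,fy=4,interpolation=cv2.INTER_CUBIC)
b=cv2.resize(im[220:270,345:400],None,fx=4,fy=4,interpolation=cv2.INTER_CUBIC)
o=np.zeros((500,780,3),np.uint8);o[:,:560]=a;o[:200,560:]=b
cv2.imwrite('pics/z1.png',o)
for n,u,v,z in(('ctr',268,203,.062),('cap',262,240,.098),('col',210,175,.1),('btn',374,244,.033)):print(n,px2w(c,u,v,z))
E
```

```text
ctr [0.57334863 0.00437101 0.062     ]
cap [0.46522714 0.01574327 0.098     ]
col [0.64173115 0.16570545 0.1       ]
btn [ 0.46692914 -0.30026918  0.033     ]
```

View pics/z1.png

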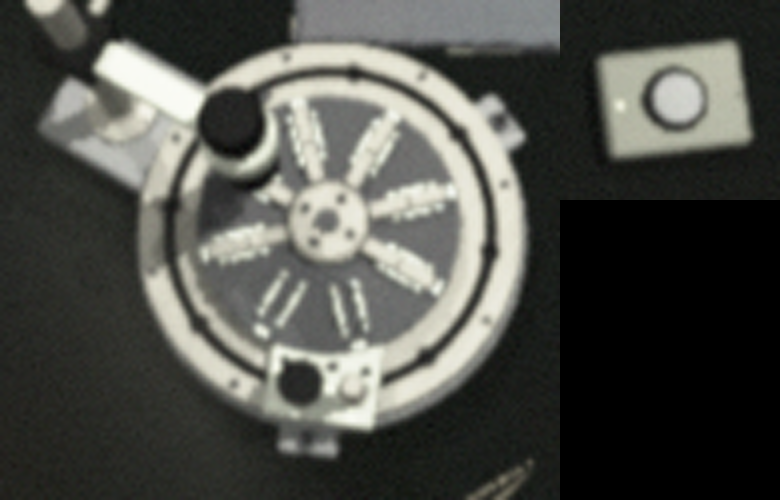

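Zoomed picture: hub at zoom (327,221), cap at (299,382), post right of it at about (350,385), button at (117,99) in its inset. Next I'll turn these into world positions.

```bash
python3 - <<'E'
from h import *
c=eyes.read_camera('top')
f=lambda x,y,ox=185,oy=145:((x+.5)/4-.5+ox,(y+.5)/4-.5+oy)
hub=px2w(c,*f(327,221),.066);cap=px2w(c,*f(299,382),.098);btn=px2w(c,*f(117,99,345,220),.033);post=px2w(c,*f(352,383),.128)
ring=px2w(c,*f(333,236),.044)
print(hub,ring,cap,btn,post)
d=cap-hub;print(np.hypot(*d[:2]),np.degrees(np.arctan2(d[1],d[0])),'post',np.hypot(*(post-cap)[:2]))
e=px2w(c,*f(333,236),.02)
print('screw? plate edge L/R/T/B', [px2w(c,*f(*p),.044)[:2].round(4) for p in((139,236),(527,236),(333,42),(333,430))])
E
```

```text
[0.58151109 0.00904312 0.066     ] [0.57457428 0.00554982 0.044     ] [0.46471328 0.02284356 0.098     ] [ 0.46585084 -0.29990543  0.033     ] [ 0.46250658 -0.01411409  0.128     ]
0.11761029368887031 173.2613677289587 post 0.0370234691339812
screw? plate edge L/R/T/B [array([0.5712, 0.1451]), array([ 0.5779, -0.1337]), array([0.7184, 0.01  ]), array([0.4357, 0.0013])]
```

```bash
python3 -m pendant '[[255,0.08,-0.145,0,0,0,0.022],[255,0.08,-0.145,0,0,0,0.022],[255,0.08,-0.145,0,0,0,0.022],[255,0.08,-0.145,0,0,0,0.022],[255,0.08,-0.145,0,0,0,0.022],[255,0.08,-0.145,0,0,0,0.022],[255,0.08,-0.145,0,0,0,0.022],[255,0.08,-0.145,0,0,0,0.022],[255,0.08,-0.145,0,0,0,0.022],[255,0.08,-0.145,0,0,0,0.022],[255,0.07,-0.145,0,0,0,0.022],[255,0.07,-0.145,0,0,0,0.022]]'
python3 - <<'E'
from h import *
s=monitor.get_state();c=eyes.read_camera('wrist')
Rt=R.from_rotvec(s['tcp_rot']).as_matrix();T=c['tool_from_camera'];e=s['ee_pos']+Rt@T[:3,3];Rm=Rt@T[:3,:3]
print(s['ee_pos'],Rt[:,0].round(3),s['width'],s['contact_force'],e)
im=c['color'][:,:,::-1].copy()
for p in((.4647,.0228,.098),(.4605,-.0129,.128),(.580,.008,.066)):
    q=w2px(c,p,e,Rm);print(q);cv2.drawMarker(im,tuple(q.astype(int)),(0,0,255),0,9,1)
cv2.imwrite('pics/w1.png',im)
E
```

```text
time: 1.7
ee_pos: [0.4649, 0.0217, 0.2146]
tcp_rot: [2.346, 2.09, 0.0]
contact_force: [0.4, 0.4, -0.1]
width: 0.0005
[0.46487154 0.02172777 0.21457425] [0.115 0.993 0.   ] 0.0004736489924851278 [ 0.35781498  0.44248097 -0.06973147] [0.39472452 0.0300056  0.38537236]
[279.03737614 196.91451878]
[229.0302159  206.77953817]
[277.35654035 306.76712158]
```

View pics/w1.png

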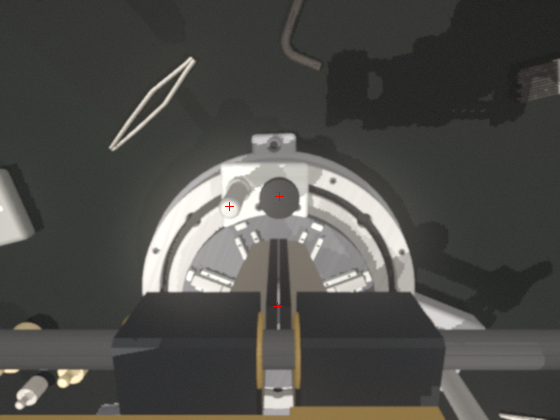

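The projected marks fall on the cap (279,197) and the post top (231,209), so the position estimate is good. Next I press.

```bash
python3 -m pendant '[[255,0,0,-0.12,0,0,0],[255,0,0,-0.12,0,0,0],[255,0,0,-0.12,0,0,0],[255,0,0,-0.03,0,0,0],[255,0,0,-0.02,0,0,0],[255,0,0,-0.014,0,0,0],[255,0,0,0,0,0,0],[255,0,0,0,0,0,0]]'
```

```text
time: 2.75
ee_pos: [0.465, 0.0233, 0.0893]
tcp_rot: [2.345, 2.089, 0.001]
contact_force: [-4.7, 0.3, 6.5]
width: 0.0004
```

```bash
python3 -m pendant '[[255,0,0,-0.007,0,0,0],[255,0,0,0,0,0,0],[255,-0.002,-0.0165,0,0,0,0],[255,-0.002,-0.0165,0,0,0,0],[255,0,-0.02,0,0,0,0.067],[255,0.001,-0.02,0,0,0,0.067],[255,0.002,-0.02,0,0,0,0.067],[255,0.003,-0.02,0,0,0,0.067]]'
```

```text
time: 3.75
ee_pos: [0.4669, -0.0108, 0.0879]
tcp_rot: [2.109, 2.324, 0.004]
contact_force: [-1.0, 2.7, 7.2]
width: 0.0002
```

```bash
python3 -m pendant '[[255,0.004,-0.02,0,0,0,0.067],[255,0,0,0.03,0,0,0],[255,0,0,0.032,0,0,0],[255,0.005,-0.02,0,0,0,0.067],[255,0.006,-0.019,0,0,0,0.067],[255,0.007,-0.019,0,0,0,0.067],[255,0.008,-0.019,0,0,0,0.067]]'
python3 - <<'E'
from h import *
c=eyes.read_camera('top')
im=c['color'][:,:,::-1]
cv2.imwrite('pics/t2.png',cv2.resize(im[145:270,185:325],None,fx=4,fy=4,interpolation=cv2.INTER_CUBIC))
p=np.array(monitor.get_state()['ee_pos'])-[.58,.008,0];print(np.hypot(*p[:2]),np.degrees(np.arctan2(p[1],p[0]))%360)
E
```

```text
time: 4.62
ee_pos: [0.4737, -0.0387, 0.1045]
tcp_rot: [-1.787, -2.581, -0.002]
contact_force: [-1.9, 4.3, 3.6]
width: 0.0002
0.11598433431061132 204.21592187556286
```

View pics/t2.png

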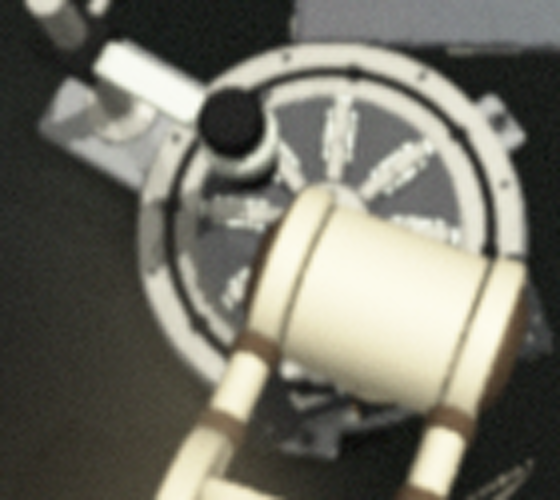

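The table has turned roughly 25° and the post is following the finger. I'll continue, slowly near the end.

```bash
python3 -m pendant '[[255,0.009,-0.018,0,0,0,0.067],[255,0.01,-0.0175,0,0,0,0.067],[255,0.011,-0.017,0,0,0,0.067],[255,0.012,-0.0165,0,0,0,0.067],[255,0.004,-0.0055,0,0,0,0.022],[255,0.004,-0.0055,0,0,0,0.022],[255,0,0,0,0,0,0]]'
python3 - <<'E'
from h import *
p=np.array(monitor.get_state()['ee_pos'])-[.58,.008,0];print(np.hypot(*p[:2]),np.degrees(np.arctan2(p[1],p[0]))%360)
E
```

```text
time: 5.55
ee_pos: [0.4891, -0.0636, 0.1041]
tcp_rot: [1.462, 2.781, 0.0]
contact_force: [-2.6, 2.6, 3.4]
width: 0.0004
0.11567261039622329 218.22005985926805
```

```bash
python3 -m pendant '[[255,0.0042,-0.0052,0,0,0,0.022],[255,0.0042,-0.0052,0,0,0,0.022],[255,0.0022,-0.0026,0,0,0,0.011],[255,0.0022,-0.0026,0,0,0,0.011],[255,0.0022,-0.0026,0,0,0,0.011],[255,0.0022,-0.0026,0,0,0,0.011],[255,0,0,0,0,0,0]]'
python3 - <<'E'
from h import *
p=np.array(monitor.get_state()['ee_pos'])-[.58,.008,0];print(np.hypot(*p[:2]),np.degrees(np.arctan2(p[1],p[0]))%360)
E
```

```text
time: 6.42
ee_pos: [0.4943, -0.07, 0.1038]
tcp_rot: [1.364, 2.83, 0.0]
contact_force: [-1.0, 3.1, 2.3]
width: 0.0001
0.11587366414758801 222.33109799043038
```

```bash
python3 -m pendant '[[255,0.0022,-0.0026,0,0,0,0.011],[255,0.0022,-0.0026,0,0,0,0.011],[255,0,0,0,0,0,0]]'; python3 -m pendant '[[255,0.0022,-0.0026,0,0,0,0.011],[255,0.0022,-0.0026,0,0,0,0.011],[255,0,0,0,0,0,0]]'
```

```text
time: 6.8
ee_pos: [0.4957, -0.0723, 0.1038]
tcp_rot: [1.339, 2.841, -0.002]
contact_force: [0.9, -0.2, 0.6]
width: 0.0004
time: 7.18
ee_pos: [0.4965, -0.0731, 0.1037]
tcp_rot: [-1.315, -2.852, 0.001]
contact_force: [-2.0, 0.8, 0.3]
width: 0.0005
```

```bash
python3 -m pendant '[[255,0.0022,-0.0026,0,0,0,0],[255,0.0022,-0.0026,0,0,0,0],[255,0,0,0,0,0,0]]'; python3 -m pendant '[[255,0.0022,-0.0026,0,0,0,0],[255,0.0022,-0.0026,0,0,0,0],[255,0,0,0,0,0,0]]'
```

```text
time: 7.55
ee_pos: [0.4979, -0.0743, 0.1037]
tcp_rot: [-1.315, -2.852, -0.0]
contact_force: [-2.2, 2.7, 0.7]
width: 0.0002
time: 7.92
ee_pos: [0.4983, -0.0747, 0.1036]
tcp_rot: [-1.313, -2.849, -0.002]
contact_force: [-5.9, 6.9, 4.6]
width: 0.0003
```

The force rose to 9 N with almost no motion, so the table is at its stop. I'll back off, lift, move toward the button and check.

```bash
python3 -m pendant '[[255,-0.008,0.01,0,0,0,0],[255,-0.008,0.01,0,0,0,0],[255,0,0,0.1,0,0,0],[255,0,0,0.12,0,0,0],[255,0,0,0.1,0,0,0],[255,-0.02,-0.15,0,0,0,0],[255,-0.02,-0.15,0,0,0,0],[255,-0.02,-0.15,0,0,0,0],[255,-0.02,-0.15,0,0,0,0],[255,-0.02,-0.16,0,0,0,0],[255,0,0,0,0,0,0]]'
python3 - <<'E'
from h import *
c=eyes.read_camera('top')
im=c['color'][:,:,::-1]
a=cv2.resize(im[145:270,185:325],None,fx=4,fy=4,interpolation=cv2.INTER_CUBIC)
cv2.imwrite('pics/t3.png',a)
s=monitor.get_state();c=eyes.read_camera('wrist')
Rt=R.from_rotvec(s['tcp_rot']).as_matrix();T=c['tool_from_camera'];e=s['ee_pos']+Rt@T[:3,3];Rm=Rt@T[:3,:3]
im=c['color'][:,:,::-1].copy();q=w2px(c,(.4659,-.2999,.033),e,Rm);print(s['ee_pos'],q);cv2.drawMarker(im,tuple(q.astype(int)),(0,0,255),0,9,1)
cv2.imwrite('pics/w3.png',im)
E
```

```text
time: 9.3
ee_pos: [0.476, -0.2882, 0.1996]
tcp_rot: [-1.353, -2.83, 0.032]
contact_force: [-0.2, -0.4, -0.6]
width: 0.0007
[ 0.4759601  -0.28668745  0.19952079] [275.61730391 170.96562107]
```

View pics/t3.png

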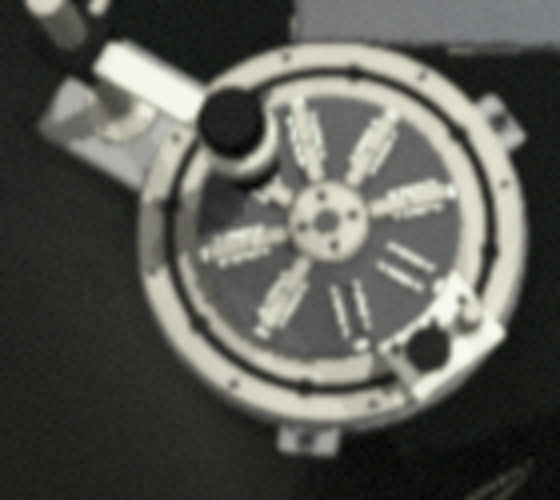

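View pics/w3.png

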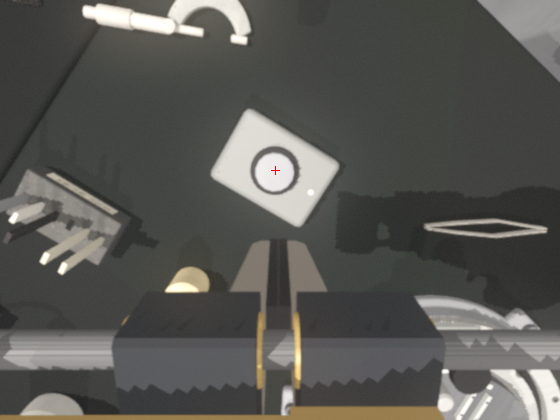

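Top view: the arm and cap have moved to zoom (429,348), and the nests line up with their starting positions, so the step is one pitch. An empty-handed look shows the bars in place. Before the stop, the force dropped to zero and then about 3.5 mm of free play followed, which fits a plunger that is home. In the wrist view the button is at (275,171), on the mark. I'll press it.

```bash
python3 -m pendant '[[255,-0.034,-0.042,0,0,0,0],[255,0,0,-0.13,0,0,0],[255,0,0,-0.13,0,0,0],[255,0,0,-0.13,0,0,0],[255,0,0,-0.13,0,0,0],[255,0,0,-0.015,0,0,0],[255,0,0,-0.015,0,0,0],[255,0,0,-0.013,0,0,0],[255,0,0,-0.008,0,0,0],[255,0,0,0,0,0,0],[255,0,0,0,0,0,0]]'
```

```text
time: 10.78
ee_pos: [0.4714, -0.2945, 0.0291]
tcp_rot: [-1.365, -2.824, 0.044]
contact_force: [2.2, -1.1, 3.8]
width: 0.0006
```

```bash
python3 -m pendant '[[255,0,0,-0.006,0,0,0],[255,0,0,-0.006,0,0,0],[255,0,0,0,0,0,0]]'
```

```text
time: 11.15
ee_pos: [0.4717, -0.2946, 0.0271]
tcp_rot: [-1.364, -2.824, 0.044]
contact_force: [-1.6, 3.8, 18.9]
width: 0.0005
```

The button bottomed out at 18.9 N. I'll release it, retreat and check.

```bash
python3 -m pendant '[[255,0,0,0.03,0,0,0],[255,0,0,0.1,0,0,0],[255,0,0,0.15,0,0,0],[255,0,0,0.15,0,0,0],[255,0,0,0.1,0,0,0],[255,-0.05,-0.1,0,0,0,0],[255,-0.05,-0.1,0,0,0,0],[255,0,0,0,0,0,0],[255,0,0,0,0,0,0]]'
python3 - <<'E'
from h import *
c=eyes.read_camera('scene')
im=c['color'][:,:,::-1]
cv2.imwrite('pics/s4.png',cv2.resize(im[150:300,170:370],None,fx=4,fy=4,interpolation=cv2.INTER_CUBIC))
a=np.radians(173.3+45)
for z in(.098,.092):print(w2px(c,(.58+.116*np.cos(a),.008+.116*np.sin(a),z))-[170,150],end=' ')
print(monitor.get_state()['qvel'])
E
```

```text
time: 12.28
ee_pos: [0.4579, -0.335, 0.1803]
tcp_rot: [-1.415, -2.781, 0.089]
contact_force: [-0.2, -0.2, -0.3]
width: 0.0006
[125.78814046  68.89475325] [125.74426171  70.18173179] [ 0.00811759 -0.01038194 -0.00628393 -0.0009342   0.00061057 -0.00030839]
```

View pics/s4.png

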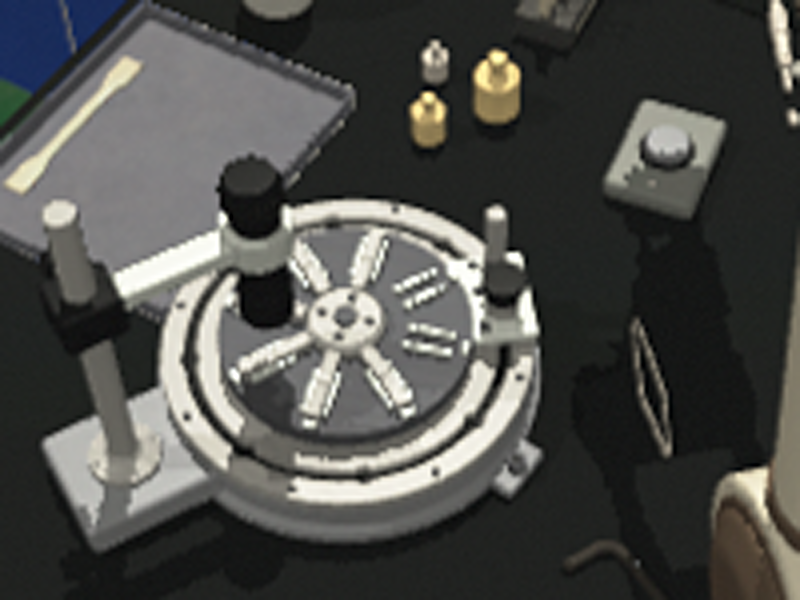

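The cap's top centre is at zoom (503,272), or (125.7,68) unscaled. The prediction is (125.8,68.9) if home and row 70.2 if down, so the plunger is home. The button is up, the bars are in their nests and the loose items in view look undisturbed.

```bash
python3 -c "
from station import finish_job;print(finish_job())"
```

```text
the job is handed in; nothing more can be done
None
```

I turned the table one hole on and took the picture, then handed the job in at about 12.4 s of the 42 s allowed. `finish_job` gives no verdict, so the checks below are my own.

**What I did:** With the gripper shut I pressed the plunger about 9–10 mm down. I pushed the post counter-clockwise, easing off the cap once the plunger was between holes, until it sprang into the next hole. I then pressed the capture button, let it up and moved clear.

**Table and plunger:** As the plunger dropped in, the push force fell to near zero. About 3.5 mm of free play followed, then a firm stop at about 9 N. In the last picture the cap is within a pixel of where it should be when home, nearer that than the pressed position. The two differ by only about 1.3 pixels there, so the picture is supporting evidence and the force is the stronger sign.

**Button:** The first press reached only about 3.9 mm, and the tool stood about 8 mm off the button's centre because part of the sideways move was not made. I pressed on until it bottomed out at about 19 N, and it looks up again afterwards.

**Bars and surroundings:** The nests line up with their starting positions. The bars in view lie flat, and the weights and tweezers look undisturbed. I did not look again at the brush or the whole micrometer. The bar under the microscope is partly hidden by the barrel, so its exact position was not measured.

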